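# Lengthen the telescopic arm of a stereotaxic stand by one hole and clamp it

## Task

On the instrument stand, take the upright steel post and gently draw the telescopic tube out until its orange sprung button pops up through the next hole of the sleeve, then push the tube back with about 10 N (never forcing the button beyond 20 N) so that the button bears on the edge of its hole and proves locked. Finally swing the red clamp lever fully shut and let go, leaving everything else on the bench alone.

Things in the scene. Friction and masses are not known exactly. Their poses are not given: they have to be found in the camera images.
- stand: Fixed stand: aluminium plate 270 x 200 x 12 mm with two grey blocks (66 mm tall, the front one at x = 60 to 92 mm) that carry a level square aluminium sleeve, 30 x 30 mm, top at 60 mm, in which a dark steel tube slides. Origin at bench level under the tube's axis; x along the tube, the way it is drawn out; z up; y towards the clamp lever's side
- hole_about (a point): Point fixed to the stand at x = -20 mm, 60 mm up: the rough place of the middle one of the three 11 mm holes, 60 mm apart, in the sleeve's top. The sleeve was set by eye and sits up to 12 mm farther in or out, so the true hole is not given. The button starts hidden between the first (at stand x about -80 mm) and this middle hole: this is the next hole, 8 to 52 mm of pulling away
- grip (a point): Mid-height of the upright steel post on the tube's outer end: round, 18 mm diameter, from 62 to 128 mm above the bench, this point at 100 mm, on a block 34 x 40 mm, 62 mm tall. The tube (0.3 to 0.7 kg) runs straight along the stand's x, cannot turn, and slides with 2 to 3 N. Button in the middle hole: post at stand x of 167 to 193 mm, about 3 mm of play, stopping dead as steel both ways
- button (a joint): Rise of the orange sprung button, m: 0 hidden under the sleeve's top wall, 0.008 fully popped up through a hole (4 mm proud). It is square-shouldered and locks both ways; its spring presses with 2.4 to 4.8 N
- button_top (a point): Centre of the button's top face, 8 mm across; carried by the sliding tube, 200 mm behind the post (towards the stand's -x); 56 mm above the bench when hidden, 64 mm when popped
- lever (a joint): Angle of the red clamp lever, rad: 0 open (arm points to the stand's +y), turns anticlockwise seen from above, 1.5 shut at its stop (arm points to the stand's -x, along the tube). Stiff hinge of about 0.1 N m: it stays where it is left. It starts at 0 to 0.3
- lever_peg (a point): Mid-height of the upright red peg at the lever's end: 14 mm diameter, from 75 to 123 mm above the bench, this point at 101 mm; 50 mm from the lever's pivot
- lever_pivot (a point): Point on the lever's vertical pivot axis, at the height of the peg's middle, on the front grey block, at x = 76, y = 34 mm of the stand
- dish: small clear dish, 60 mm across, 14 mm high, loose on the stand's plate behind the tube; origin under its centre. Bystander
- ear_bar: steel bar 90 mm long with a brass end, 12 mm high, loose on the stand's plate; origin under its middle. Bystander
- driver: screwdriver with a blue handle, 150 mm long, lying on the bench. Bystander
- forceps: steel forceps, 130 mm long, 8 mm high, lying on the bench; origin under the middle. Bystander
- beaker: glass beaker, 68 mm across, 85 mm tall; origin under its centre. Bystander
- vial: amber vial, 32 mm across, 60 mm tall; origin under its centre. Bystander
- tube_rack: blue rack of micro tubes, 100 x 70 mm, 43 mm tall; origin under its centre. Bystander

How it is judged (in metres and radians):
On the way, in this order (a step that is already met when the one before it is completed fails the run):
1. the button has popped up through the next (middle) hole (value of joint button above 0.006 m and x of grip in the frame of stand between 0.16 and 0.2 m), for 0.2 s.
2. the tube is pushed back, the button up and bearing with more than 4 N on the inner edge of its hole (all of step 1 and contact force between button_c0 and sleeve_c1 above 4 N), for 0.02 s.
3. the red lever is swung shut (value of joint lever above 1.3 rad), for 0.2 s.
At the end, for the whole second after the job is handed in: The button is up (risen more than 6 mm) in the middle hole, with the post 160 to 200 mm along the stand's x; the red lever is beyond 1.3 rad (fully shut is 1.5) (all of step 1 and value of joint lever above 1.3 rad); the robot touches nothing.
It fails at once if the button forced: more than 20 N on it (contact force between button_c0 and anything else above 20 N).
It fails at once if a bystander moved by more than 15 mm (distance of any of dish, ear_bar, driver, forceps, beaker, vial, tube_rack from where it was at the start of the episode above 0.015 m).
It also fails if it takes over 59 s, if anything falls off the work surface, if the arm or the gripper's body presses on something with over 40 N, if the wrist force passes 120 N, or if a joint passes its speed limit or range.

## Robot

A 7-joint arm with a two-finger parallel gripper is mounted at the origin on the work surface. World frame = base frame: x ahead of the robot, y to its left, z up, the work surface at z = 0. Lengths are in mm, angles in rad, forces in N, time in s.
With the tool pointing down it reaches from about 400 to 900 mm from the base axis. Payload 5.5 kg.
Tool frame: the origin (TCP) lies midway between the tips of the shut fingers; the grasp point (between the pads) lies 19 mm behind it (robot.hold_point_z is the z of the grasp point in the tool frame, in mm); z points along the fingers, y is the line along which they close (so a half turn about z gives the same grasp; the last joint's range is limited). The gripper opens to 92 mm and grips with 3 to 60 N. Pads are 19 mm wide; open, the fingers measure 130 mm over their backs; the gripper's body (75 mm by 190 mm) begins 47 mm behind the grasp point.
Start: joints at [-0.864, 0.501, -0.427, 1.55, 0.221, 1.138, -0.21], TCP at [279.057, 587.049, 226.729] pointing down, gripper open.
Joint ranges: [-2.88, 2.88], [-0.31, 2.03], [-1.54, 1.56], [0.2, 2.42], [-1.41, 4.55], [0.19, 2.02], [-2.57, 2.57]. Speed limits (rad/s): [2.57, 2.57, 3.14, 3.14, 3.14, 3.14, 3.14].

## Interface

Orientations are given as a unit quaternion [w, x, y, z].
In Python, from bench import state, snapshot, get_calibration, robot, models gives the robot as it stands.
- The arm moves only by the tool step_arm, never from a script. Its argument "series" is a list of rows, each a list of 7 numbers: the closure, from 0 (fully open) to 1 (shut), then the shift along the world's x, y, z in mm, then the turn, a rotation vector about the world's x, y, z in rad. A call has 1 to 5 rows; each row shifts and turns the commanded pose from where the row before left it; what a row does not reach is not made up. A row lasts 1/8 s, in which the tool goes at most 62.5 mm and 10.7 degrees, less where a joint would pass 70% of its speed; a pose out of reach is approached as far as the arm can. A call is refused whole if a number of a shift passes 62.5 or a number of a turn 0.188, either way. A call with a gripper value outside its range is refused whole. The fingers move at their own pace and stop on an object; "squeeze" is the grip in N (left out, the last holds). Time passes only in rows, so rows that do not move let the fingers close. It gives the time, the measured TCP pose, the force, the opening and the grip force at its end, in the units of the state.
- state(): the state, without advancing time (a new reading comes with each control period).
- snapshot(name): name is "scene" or "top" or "wrist"; returns the picture (400x640x3 uint8, red, green, blue); there is no depth.
- get_calibration(name): a dict with "vertical_fov" (degrees; the focal length in pixels is half the picture's height over the tangent of half this angle, whatever the lens; pixels are square), "cx", "cy" (the principal point, pixels), "T" (4x4, takes a point from camera to world coordinates). Camera axes: x right, y down, z forward; pixel columns grow to the right and rows downward; lengths in mm; the calibration is good to about 2 mm. A picture is of the moment at which its call begins: read the wrist's pose just before it. get_calibration takes no time and is no camera call; for the wrist camera it gives the pose at the moment of the call.
- robot.sign_off(): hands the job in; it is judged then, once.
Trained networks look in the newest picture that a camera, given by its name, has taken for a name from the list of things; names that differ only in an ending like _2 or _b are one class to them, and where a whole thing is asked for, a point or a joint stands for the part that bears it (a point fixed in the world has none). Each returns a list of dicts, best first, with "conf" (0 to 1); they miss things now and then, are a little off and sometimes report something else, mostly with a low value. They report only what shows in the picture. A call takes as long as a camera call.
- models.outline_of(camera, name): "region" (400x640 bool, what is visible of it).
- models.place_of(camera, name): "position" ([x, y, z] in mm, in the coordinates of the camera as it stood for that picture, good to about 4 mm: a listed point, or the origin of a listed thing).
The state is a dict: "t": time; "q": joint angles; "joint_vel": joint speeds; "tau": joint torques, N m; "tcp_pos": TCP position; "tool_rot": TCP orientation; "wrist_force": force on the tool from outside, world axes, zero at the start; "ft_torque": the same for the moment, N m; "gripper_width": finger opening in mm; "grasp_force": force on a finger pad.
Only numpy, scipy, OpenCV 4.12 (cv2) and the standard library are available. Lean on these libraries where they do the work, as an engineer would, in place of code of your own. Each camera call takes 0.05 s, during which the arm holds its last target. There are 200 camera calls.

## Working session

There is one attempt and no reset: what is moved stays moved. The work goes in short steps, Python scripts to look and compute and a tool call to move; the robot and the scene stay as the last step left them, time stands still between calls to the robot, and variables do not carry over. Pictures are saved under pics/ and viewed, at most 10 in all, crops included, and the job is handed in when it is done.

Besides the shell and the picture viewer there is one more tool, called after "Call:" by a JSON object that holds its "method" and its "body", one argument or row to a line. step_arm: Moves the arm, as the interface text tells. Its arguments: {"type":"object","properties":{"series":{"type":"array"},"squeeze":{"type":"number"}},"required":["series"]}

```bash
mkdir -p pics; cat > h.py <<'E'
import numpy as np, cv2
from bench import state, snapshot, get_calibration, robot, models
def world(cam,p):
    T=np.array(get_calibration(cam)["T"]); return (T@np.r_[p,1])[:3]
E
python3 - <<'E'
from h import *
s=state(); print(s)
for c in ["scene","top"]:
    im=snapshot(c); cv2.imwrite(f"pics/{c}0.png",im[:,:,::-1])
    for n in ["stand","grip","lever_peg","lever_pivot","button_top","hole_about","dish","ear_bar","driver","forceps","beaker","vial","tube_rack"]:
        r=models.place_of(c,n)
        print(c,n,[(round(d["conf"],2),world(c,d["position"]).round(0).tolist()) for d in r[:2]])
E
```

```text
{'t': 0.0, 'q': array([-0.86379839,  0.50185734, -0.42679408,  1.55143991,  0.22078723,
        1.1382994 , -0.21032688]), 'joint_vel': array([-9.41799486e-04,  2.11269402e-03, -2.51725519e-03, -2.40201866e-04,
       -4.61144924e-05, -3.96114593e-04, -2.11544440e-03]), 'tau': array([-4.24157943e-04, -5.66584325e+01, -5.81556514e+00, -2.79116535e+01,
       -6.84312265e-02,  3.09182738e-02,  1.91894028e-04]), 'tcp_pos': array([278.8262731 , 586.38522731, 225.67685361]), 'tool_rot': array([-2.54574916e-04,  2.20071040e-01,  9.75483361e-01, -9.41035471e-04]), 'wrist_force': array([ 0.08262322, -0.2573359 ,  0.08678656]), 'ft_torque': array([-0.0010723 , -0.02296456,  0.03626919]), 'grasp_force': 0.0, 'gripper_width': 91.67075504014993}
scene stand [(0.75, [617.0, 38.0, 12.0]), (0.55, [571.0, -73.0, 1.0])]
scene grip [(0.92, [439.0, -119.0, 100.0])]
scene lever_peg [(0.51, [535.0, -170.0, 100.0])]
scene lever_pivot [(0.76, [510.0, -131.0, 105.0])]
scene button_top []
scene hole_about [(0.67, [594.0, -67.0, 61.0]), (0.64, [499.0, -6.0, 15.0])]
scene dish [(0.68, [620.0, 34.0, 10.0])]
scene ear_bar [(0.61, [501.0, -6.0, 14.0])]
scene driver [(0.85, [425.0, -323.0, -2.0])]
scene forceps []
scene beaker [(0.95, [615.0, 456.0, 3.0])]
scene vial [(0.56, [682.0, -392.0, 1.0])]
scene tube_rack [(0.77, [580.0, -500.0, 1.0])]
top stand [(0.73, [575.0, -74.0, 1.0])]
top grip [(0.63, [438.0, -121.0, 98.0])]
top lever_peg [(0.55, [541.0, -167.0, 97.0])]
top lever_pivot [(0.71, [514.0, -126.0, 97.0])]
top button_top [(0.35, [541.0, -170.0, 100.0])]
top hole_about [(0.63, [591.0, -67.0, 54.0])]
top dish [(0.48, [617.0, 39.0, 14.0])]
top ear_bar [(0.58, [499.0, 3.0, 10.0])]
top driver [(0.5, [437.0, -327.0, -1.0])]
top forceps [(0.65, [447.0, 242.0, -2.0])]
top beaker [(0.8, [613.0, 452.0, -3.0])]
top vial [(0.41, [682.0, -390.0, 2.0])]
top tube_rack [(0.56, [585.0, -497.0, -1.0]), (0.43, [682.0, -390.0, 1.0])]
```

View pics/top0.png

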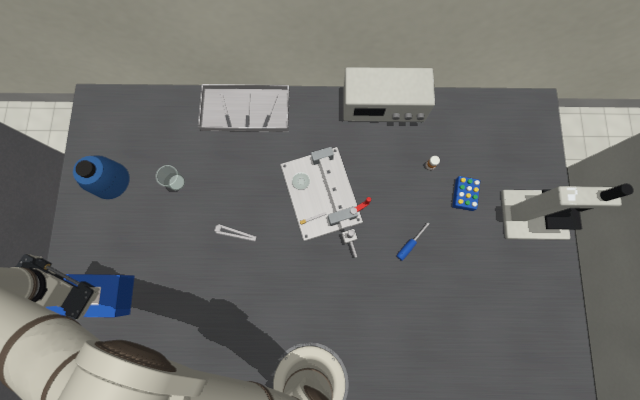

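Call:
{"method": "step_arm", "body": {
  "series": [
    [0, 30, -50, 0, 0, 0, -0.18],
    [0, 30, -50, 0, 0, 0, -0.18],
    [0, 30, -50, 0, 0, 0, -0.18],
    [0, 30, -50, 0, 0, 0, -0.18],
    [0, 30, -50, 0, 0, 0, -0.18]
  ]
}}

```text
t: 2.02
tcp_pos: [429.9, 335.5, 227.1]
tool_rot: [0.0, 0.625, 0.781, 0.0]
wrist_force: [0.1, -0.0, -0.5]
gripper_width: 91.8
grasp_force: 0.0
```

The top view shows the stand at about (320,195), with the lever peg at (367,200) and the post at (349,235). The bystanders are clear of my route.

Call:
{"method": "step_arm", "body": {
  "series": [
    [0, 10, -55, 0, 0, 0, -0.18],
    [0, 10, -55, 0, 0, 0, -0.18],
    [0, 0, -55, 0, 0, 0, -0.18],
    [0, 0, -55, 0, 0, 0, -0.18],
    [0, 0, -55, 0, 0, 0, -0.18]
  ]
}}

```text
t: 2.65
tcp_pos: [449.0, 60.4, 227.1]
tool_rot: [0.0, 0.902, 0.431, 0.001]
wrist_force: [1.9, -0.4, 0.1]
gripper_width: 91.7
grasp_force: 0.0
```

Call:
{"method": "step_arm", "body": {
  "series": [
    [0, -2, -55, 0, 0, 0, -0.18],
    [0, -5, -55, 0, 0, 0, -0.18],
    [0, -5, -55, 0, 0, 0, -0.18],
    [0, 0, -15, 0, 0, 0, -0.02],
    [0, 0, 0, 0, 0, 0, 0]
  ]
}}

```text
t: 3.28
tcp_pos: [437.2, -118.4, 226.9]
tool_rot: [-0.0, 0.986, 0.168, 0.0]
wrist_force: [-0.2, 1.4, 0.7]
gripper_width: 92.0
grasp_force: 0.0
```

```bash
python3 - <<'E'
from h import *
s=state(); print(s["t"],s["tcp_pos"],s["tool_rot"],s["q"].round(2),s["wrist_force"])
c="wrist"; im=snapshot(c); cv2.imwrite("pics/w1.png",im[:,:,::-1])
for n in ["stand","grip","lever_peg","lever_pivot","hole_about"]:
    r=models.place_of(c,n)
    print(n,[(round(d["conf"],2),world(c,d["position"]).round(0).tolist()) for d in r[:2]])
E
```

```text
3.275 [ 437.15711795 -118.40869543  226.87122877] [-3.88648412e-05  9.85840006e-01  1.67688493e-01  2.25239769e-04] [-0.07  0.11  0.3   2.04 -0.04  0.99 -0.99] [-0.1731456   1.3705432   0.67707575]
stand [(0.57, [576.0, -75.0, 0.0])]
grip [(0.77, [438.0, -114.0, 98.0])]
lever_peg [(0.88, [537.0, -171.0, 100.0])]
lever_pivot [(0.58, [515.0, -124.0, 96.0])]
hole_about [(0.64, [597.0, -65.0, 61.0]), (0.56, [538.0, -168.0, 102.0])]
```

View pics/w1.png

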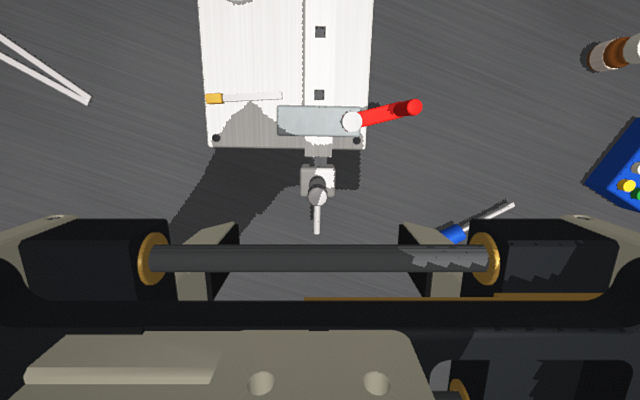

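```bash
cat >> h.py <<'E'
def ray(cam,u,v,z):
    c=get_calibration(cam);f=200/np.tan(np.radians(c["vertical_fov"]/2));T=np.array(c["T"])
    d=T[:3,:3]@np.array([(u-c["cx"])/f,(v-c["cy"])/f,1]);return T[:3,3]+d*(z-T[2,3])/d[2]
def proj(cam,p):
    c=get_calibration(cam);f=200/np.tan(np.radians(c["vertical_fov"]/2));T=np.array(c["T"])
    q=T[:3,:3].T@(np.array(p)-T[:3,3]);return f*q[:2]/q[2]+[c["cx"],c["cy"]]
E
python3 - <<'E'
from h import *
print(np.array(get_calibration("wrist")["T"]).round(2))
for p in [(320,95),(320,32)]: print(p,ray("wrist",*p,60).round(1))
for p in [(216,138),(357,140)]: print(p,ray("wrist",*p,12).round(1))
for z in [0,62,100,128]: print(z,proj("wrist",[438,-118,z]).round(0))
im=cv2.imread("pics/w1.png")[60:260,240:440]
cv2.imwrite("pics/w1c.png",cv2.resize(im,None,fx=3,fy=3,interpolation=cv2.INTER_CUBIC))
E
```

```text
[[ 3.3000e-01 -9.1000e-01 -2.3000e-01  4.9901e+02]
 [-9.4000e-01 -3.2000e-01 -8.0000e-02 -9.5160e+01]
 [-0.0000e+00  2.4000e-01 -9.7000e-01  3.8488e+02]
 [ 0.0000e+00  0.0000e+00  0.0000e+00  1.0000e+00]]
(320, 95) [527.2 -86.9  60. ]
(320, 32) [583.8 -66.7  60. ]
(216, 138) [439.6  20.1  12. ]
(357, 140) [ 496.4 -147.4   12. ]
0 [319. 174.]
62 [319. 183.]
100 [320. 191.]
128 [320. 198.]
```

View pics/w1c.png

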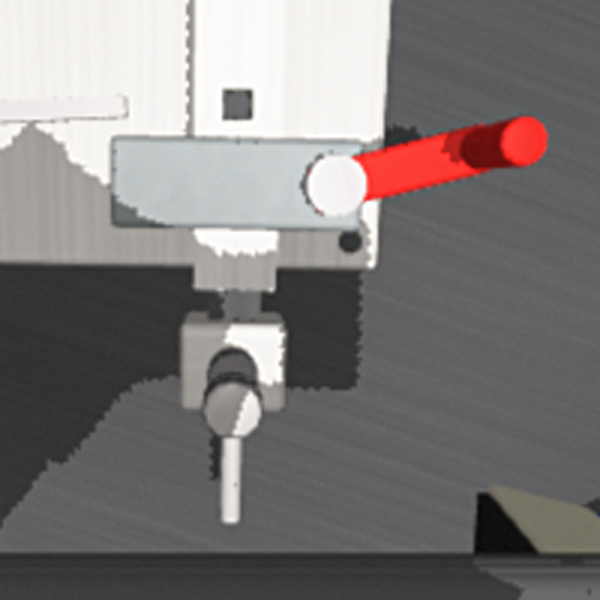

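```bash
python3 - <<'E'
from h import *
p=ray("wrist",317.7,196,128);print(p)
h=ray("wrist",318.9,94.7,60);h2=ray("wrist",320,32,60);print(h,h2)
u=np.array([-.943,-.333]);print((h-p)[:2]@u,(h2-p)[:2]@u, (h-p)[:2]@[.333,-.943])
E
```

```text
[ 438.8053483  -115.77409071  128.        ]
[527.08047991 -85.67014477  60.        ] [583.75211701 -66.71097809  60.        ]
-93.26806310490359 -153.0228193960469 1.0075977995051628
```

Call:
{"method": "step_arm", "body": {
  "series": [
    [0, 1.6, 2.6, -40, 0, 0, 0],
    [0, 0, 0, -50, 0, 0, 0],
    [0, 0, 0, -40, 0, 0, 0],
    [0, 0, 0, -15, 0, 0, 0],
    [0, 0, 0, 0, 0, 0, 0]
  ]
}}

```text
t: 4.2
tcp_pos: [438.4, -114.9, 81.4]
tool_rot: [-0.0, 0.986, 0.168, -0.001]
wrist_force: [-0.1, -0.7, 0.5]
gripper_width: 92.0
grasp_force: 0.0
```

Call:
{"method": "step_arm", "body": {
  "series": [
    [0.6, 0, 0, 0, 0, 0, 0],
    [0.75, 0, 0, 0, 0, 0, 0],
    [1, 0, 0, 0, 0, 0, 0],
    [1, 0, 0, 0, 0, 0, 0],
    [1, 0, 0, 0, 0, 0, 0]
  ],
  "squeeze": 8
}}

```text
t: 4.82
tcp_pos: [438.7, -115.4, 81.9]
tool_rot: [0.0, 0.986, 0.168, 0.0]
wrist_force: [-0.4, -0.2, 0.4]
gripper_width: 46.6
grasp_force: 0.0
```

Call:
{"method": "step_arm", "body": {
  "series": [
    [1, 0, 0, 0, 0, 0, 0],
    [1, 0, 0, 0, 0, 0, 0],
    [1, 0, 0, 0, 0, 0, 0],
    [1, 0, 0, 0, 0, 0, 0],
    [1, 0, 0, 0, 0, 0, 0]
  ]
}}

```text
t: 5.45
tcp_pos: [439.1, -116.5, 81.8]
tool_rot: [0.001, 0.986, 0.168, 0.0]
wrist_force: [1.4, -5.7, -3.8]
gripper_width: 17.8
grasp_force: 8.0
```

Call:
{"method": "step_arm", "body": {
  "series": [
    [1, 0.3, -0.9, 0, 0, 0, 0],
    [1, -1.9, -0.7, 0, 0, 0, 0],
    [1, -2.8, -1.0, 0, 0, 0, 0],
    [1, -2.8, -1.0, 0, 0, 0, 0],
    [1, -2.8, -1.0, 0, 0, 0, 0]
  ]
}}

```text
t: 6.08
tcp_pos: [430.0, -119.5, 81.8]
tool_rot: [0.0, 0.986, 0.169, 0.001]
wrist_force: [4.7, -1.7, -8.1]
gripper_width: 17.7
grasp_force: 8.0
```

Call:
{"method": "step_arm", "body": {
  "series": [
    [1, -2.8, -1.0, 0, 0, 0, 0],
    [1, -2.8, -1.0, 0, 0, 0, 0],
    [1, -2.8, -1.0, 0, 0, 0, 0],
    [1, -2.8, -1.0, 0, 0, 0, 0],
    [1, -2.8, -1.0, 0, 0, 0, 0]
  ]
}}

```text
t: 6.7
tcp_pos: [415.8, -124.1, 81.8]
tool_rot: [-0.0, 0.986, 0.169, 0.001]
wrist_force: [5.3, 0.6, -6.7]
gripper_width: 17.7
grasp_force: 8.0
```

Call:
{"method": "step_arm", "body": {
  "series": [
    [1, -1.9, -0.7, 0, 0, 0, 0],
    [1, -1.9, -0.7, 0, 0, 0, 0],
    [1, -1.9, -0.7, 0, 0, 0, 0],
    [1, -1.9, -0.7, 0, 0, 0, 0],
    [1, -1.4, -0.5, 0, 0, 0, 0]
  ]
}}

```text
t: 7.32
tcp_pos: [405.4, -127.6, 81.7]
tool_rot: [-0.0, 0.986, 0.168, -0.0]
wrist_force: [4.0, 3.7, -3.8]
gripper_width: 17.5
grasp_force: 8.0
```

Call:
{"method": "step_arm", "body": {
  "series": [
    [1, -0.9, -0.35, 0, 0, 0, 0],
    [1, -0.9, -0.3, 0, 0, 0, 0],
    [1, -0.9, -0.35, 0, 0, 0, 0],
    [1, -0.9, -0.3, 0, 0, 0, 0],
    [1, -0.9, -0.35, 0, 0, 0, 0]
  ]
}}

```text
t: 7.95
tcp_pos: [400.8, -129.2, 81.7]
tool_rot: [-0.001, 0.986, 0.168, -0.0]
wrist_force: [2.9, 3.8, -3.9]
gripper_width: 17.7
grasp_force: 8.0
```

Call:
{"method": "step_arm", "body": {
  "series": [
    [1, -0.7, -0.25, 0, 0, 0, 0],
    [1, -0.7, -0.25, 0, 0, 0, 0],
    [1, -0.7, -0.25, 0, 0, 0, 0],
    [1, -0.7, -0.25, 0, 0, 0, 0],
    [1, -0.7, -0.25, 0, 0, 0, 0]
  ]
}}

```text
t: 8.57
tcp_pos: [397.0, -130.4, 81.7]
tool_rot: [-0.001, 0.986, 0.168, -0.0]
wrist_force: [0.6, 2.1, -0.8]
gripper_width: 18.0
grasp_force: 8.0
```

Call:
{"method": "step_arm", "body": {
  "series": [
    [1, -0.7, -0.25, 0, 0, 0, 0],
    [1, -0.7, -0.25, 0, 0, 0, 0],
    [1, -0.7, -0.25, 0, 0, 0, 0]
  ]
}}

```text
t: 8.95
tcp_pos: [394.7, -131.2, 81.7]
tool_rot: [-0.001, 0.986, 0.168, -0.001]
wrist_force: [-0.2, 6.0, 1.7]
gripper_width: 17.8
grasp_force: 8.0
```

```bash
python3 - <<'E'
from h import *
for i in range(3): print(state()["wrist_force"].round(1),state()["ft_torque"].round(2)); im=snapshot("wrist")
for n in ["grip","button_top"]:
    print(n,[(round(d["conf"],2),world("wrist",d["position"]).round(0).tolist()) for d in models.place_of("wrist",n)[:2]])
b=im[:,230:430]
cv2.imwrite("pics/w2.png",cv2.resize(np.ascontiguousarray(b[:300,:,::-1]),None,fx=2,fy=2,interpolation=cv2.INTER_CUBIC))
E
```

```text
[-0.2  6.   1.7] [ 0.97  0.13 -0.04]
[-0.5  5.4  2.8] [1.02 0.18 0.02]
[-0.6  4.4  2.2] [ 1.    0.19 -0.03]
grip [(0.73, [397.0, -131.0, 95.0])]
button_top []
```

View pics/w2.png

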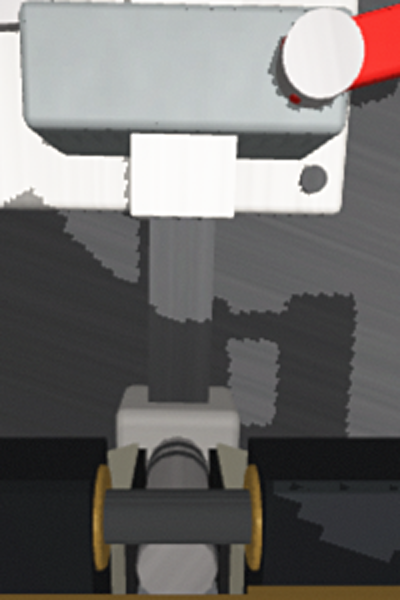

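The wrist view shows the tube drawn out and the post between the pads, but the holes are out of frame. I'll check for orange in the fixed cameras.

```bash
python3 - <<'E'
from h import *
for c in ["scene","top"]:
    im=snapshot(c); u,v=proj(c,[583.8,-66.7,62]); print(c,u,v)
    print([(round(d["conf"],2),world(c,d["position"]).round(0).tolist()) for d in models.place_of(c,"button_top")[:2]])
    u,v=int(u),int(v); b=im[v-25:v+25,u-35:u+35]
    hsv=cv2.cvtColor(b,cv2.COLOR_RGB2HSV); m=(hsv[...,0]>5)&(hsv[...,0]<22)&(hsv[...,1]>140)&(hsv[...,2]>100)
    print(m.sum(), (np.argwhere(m).mean(0)[::-1]+[u-35,v-25]) if m.any() else None)
    cv2.imwrite(f"pics/{c}2.png",cv2.resize(np.ascontiguousarray(b[:,:,::-1]),None,fx=8,fy=8,interpolation=cv2.INTER_CUBIC))
E
```

```text
scene 317.24560137330184 211.6193978905449
[]
7 [316.         211.71428571]
top 333.296603261596 188.74181762172236
[]
5 [333.6 189.2]
```

View pics/scene2.png

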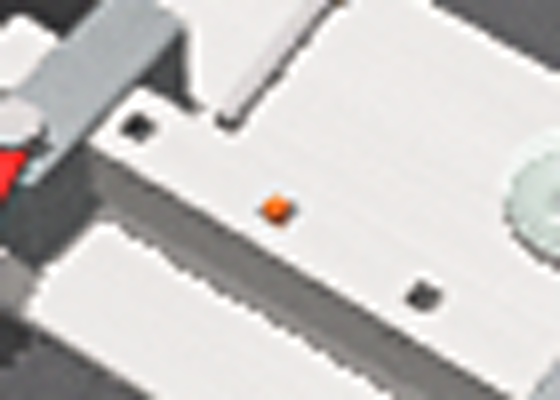

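The orange button is up in the middle hole. Its crop position (277,210) corresponds to the hole at pixel (316,212) in the scene picture. Next I push back gently.

Call:
{"method": "step_arm", "body": {
  "series": [
    [1, 0.3, 0.9, 0, 0, 0, 0],
    [1, 0.5, 0.2, 0, 0, 0, 0],
    [1, 0.5, 0.15, 0, 0, 0, 0],
    [1, 0.5, 0.2, 0, 0, 0, 0],
    [1, 0.5, 0.15, 0, 0, 0, 0]
  ]
}}

```text
t: 10.02
tcp_pos: [397.1, -130.4, 81.6]
tool_rot: [-0.0, 0.986, 0.168, -0.001]
wrist_force: [-5.4, 2.1, 7.4]
gripper_width: 17.5
grasp_force: 8.0
```

Call:
{"method": "step_arm", "body": {
  "series": [
    [1, 0.5, 0.15, 0, 0, 0, 0],
    [1, 0.5, 0.2, 0, 0, 0, 0]
  ]
}}

```text
t: 10.28
tcp_pos: [397.2, -130.3, 81.6]
tool_rot: [-0.0, 0.986, 0.168, -0.001]
wrist_force: [-7.4, 0.7, 8.1]
gripper_width: 17.8
grasp_force: 8.0
```

Call:
{"method": "step_arm", "body": {
  "series": [
    [1, 0.5, 0.15, 0, 0, 0, 0],
    [1, 0.3, 0.1, 0, 0, 0, 0]
  ]
}}

```text
t: 10.52
tcp_pos: [397.3, -130.3, 81.5]
tool_rot: [-0.0, 0.986, 0.168, -0.002]
wrist_force: [-7.8, 0.1, 8.8]
gripper_width: 17.7
grasp_force: 8.0
```

Call:
{"method": "step_arm", "body": {
  "series": [
    [1, 0, 0, 0, 0, 0, 0],
    [1, 0.5, 0.15, 0, 0, 0, 0],
    [1, 0.5, 0.2, 0, 0, 0, 0]
  ],
  "squeeze": 11
}}

```text
t: 10.9
tcp_pos: [397.4, -130.2, 81.4]
tool_rot: [-0.001, 0.986, 0.167, -0.003]
wrist_force: [-10.8, -1.4, 11.3]
gripper_width: 17.9
grasp_force: 11.0
```

Call:
{"method": "step_arm", "body": {
  "series": [
    [1, 0, 0, 0, 0, 0, 0],
    [1, -1.0, -0.35, 0, 0, 0, 0],
    [1, -1.0, -0.35, 0, 0, 0, 0],
    [0.6, 0, 0, 0, 0, 0, 0],
    [0.4, 0, 0, 0, 0, 0, 0]
  ]
}}

```text
t: 11.52
tcp_pos: [399.7, -130.7, 81.9]
tool_rot: [0.001, 0.986, 0.168, 0.001]
wrist_force: [0.3, -0.0, 0.4]
gripper_width: 33.3
grasp_force: 0.0
```

Call:
{"method": "step_arm", "body": {
  "series": [
    [0.4, 0, 0, 0, 0, 0, 0],
    [0.4, 0, 0, 0, 0, 0, 0],
    [0.4, 0, 0, 25, 0, 0, 0],
    [0.4, 0, 0, 50, 0, 0, 0],
    [0.4, 0, 0, 50, 0, 0, 0]
  ]
}}

```text
t: 12.15
tcp_pos: [398.3, -130.1, 207.9]
tool_rot: [0.0, 0.986, 0.168, -0.0]
wrist_force: [0.9, 1.2, 0.4]
gripper_width: 55.2
grasp_force: 0.0
```

```bash
python3 - <<'E'
from h import *
im=snapshot("wrist"); cv2.imwrite("pics/w3.png",im[:,:,::-1])
for n in ["grip","button_top","lever_peg","lever_pivot"]:
    print(n,[(round(d["conf"],2),world("wrist",d["position"]).round(0).tolist()) for d in models.place_of("wrist",n)[:2]])
hsv=cv2.cvtColor(im,cv2.COLOR_RGB2HSV)
print(state()["q"].round(2))
E
```

```text
grip [(0.7, [455.0, 243.0, 6.0]), (0.57, [403.0, -132.0, 103.0])]
button_top []
lever_peg [(0.62, [539.0, -172.0, 100.0])]
lever_pivot [(0.61, [510.0, -127.0, 98.0])]
[-0.05  0.08  0.32  2.14 -0.03  0.93 -0.95]
```

View pics/w3.png

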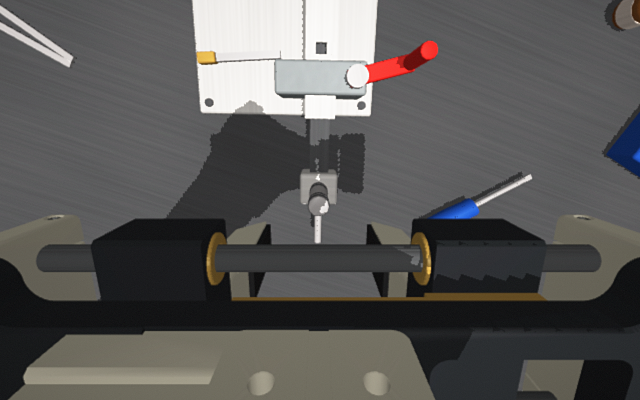

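The wrist view shows the peg top at (429,49), the pivot disc at (357,75) and the post top at (318,206).

```bash
python3 - <<'E'
from h import *
p=ray("wrist",429.5,48.5,123);print(p)
u=np.array([-.943,-.333]);v=np.array([.333,-.943]);h2=np.array([583.8,-66.7])
# pivot: y=34; x from the post/stand: front block 60..92 -> use plate corners
o=np.array([574,-74.]) 
for z in (70,80,90): print(z,ray("wrist",357,75,z).round(1))
fe=[ray("wrist",320,60,66),ray("wrist",320,95,66)]
print(fe, h2@v, p[:2]@v)
E
```

```text
[ 540.13350117 -169.70943743  123.        ]
70 [ 514.2 -128.2   70. ]
80 [ 512.4 -127.5   80. ]
90 [ 510.5 -126.9   90. ]
[array([515.67453714, -90.72616632,  66.        ]), array([ 486.12684588, -101.1568039 ,   66.        ])] 257.3035 339.9004553892175
```

Call:
{"method": "step_arm", "body": {
  "series": [
    [0.4, 25, -8, 0, 0, 0, 0.175],
    [0.4, 25, -8, 0, 0, 0, 0.175],
    [0.4, 25, -8, 0, 0, 0, 0.175],
    [0.4, 25, -8, 0, 0, 0, 0.175],
    [0.4, 20, -8, 0, 0, 0, 0.175]
  ]
}}

```text
t: 13.02
tcp_pos: [518.3, -169.8, 204.3]
tool_rot: [-0.002, 0.82, 0.572, -0.001]
wrist_force: [-0.0, -0.2, -0.3]
gripper_width: 54.9
grasp_force: 0.0
```

Call:
{"method": "step_arm", "body": {
  "series": [
    [0.4, 11, 0, 0, 0, 0, 0.174],
    [0.4, 11, 0, 0, 0, 0, 0.174],
    [0.4, 0, 0, 0, 0, 0, 0.174],
    [0.4, 0, 0, 0, 0, 0, 0.174],
    [0.4, 0, 0, 0, 0, 0, 0]
  ]
}}

```text
t: 13.65
tcp_pos: [539.4, -169.8, 204.5]
tool_rot: [-0.002, 0.579, 0.815, -0.001]
wrist_force: [0.7, -0.1, 0.4]
gripper_width: 55.1
grasp_force: 0.0
```

Call:
{"method": "step_arm", "body": {
  "series": [
    [0.4, 0.6, 0, -45, 0, 0, 0],
    [0.4, 0, 0, -45, 0, 0, 0],
    [0.4, 0, 0, -31, 0, 0, 0],
    [0.4, 0, 0, 0, 0, 0, 0],
    [0.4, 0, 0, 0, 0, 0, 0]
  ]
}}

```text
t: 14.28
tcp_pos: [541.7, -170.3, 86.3]
tool_rot: [0.0, 0.579, 0.815, 0.0]
wrist_force: [0.1, -0.1, 0.4]
gripper_width: 55.3
grasp_force: 0.0
```

Call:
{"method": "step_arm", "body": {
  "series": [
    [1, 0, 0, 0, 0, 0, 0],
    [1, 0, 0, 0, 0, 0, 0],
    [1, 0, 0, 0, 0, 0, 0],
    [1, 0, 0, 0, 0, 0, 0],
    [1, 0, 0, 0, 0, 0, 0]
  ],
  "squeeze": 8
}}

```text
t: 14.9
tcp_pos: [540.8, -170.1, 85.8]
tool_rot: [-0.0, 0.578, 0.816, -0.0]
wrist_force: [-1.4, -0.5, 3.1]
gripper_width: 13.8
grasp_force: 8.0
```

Peg gripped. Now the swing along the arc.

Call:
{"method": "step_arm", "body": {
  "series": [
    [1, 3.4, 2.6, 0, 0, 0, 0],
    [1, 3.4, 2.7, 0, 0, 0, 0],
    [1, 3.4, 3.7, 0, 0, 0, 0],
    [1, 3.3, 3.7, 0, 0, 0, 0],
    [1, 2.6, 4.2, 0, 0, 0, 0]
  ]
}}

```text
t: 15.52
tcp_pos: [557.7, -153.1, 85.8]
tool_rot: [0.0, 0.578, 0.816, -0.0]
wrist_force: [-2.1, -4.2, 2.7]
gripper_width: 13.8
grasp_force: 8.0
```

Call:
{"method": "step_arm", "body": {
  "series": [
    [1, 2.5, 4.3, 0, 0, 0, 0],
    [1, 1.7, 4.7, 0, 0, 0, 0],
    [1, 1.6, 4.8, 0, 0, 0, 0],
    [1, 0.7, 4.9, 0, 0, 0, 0],
    [1, 0.5, 5.0, 0, 0, 0, 0]
  ]
}}

```text
t: 16.15
tcp_pos: [563.8, -129.3, 85.6]
tool_rot: [-0.0, 0.578, 0.816, -0.0]
wrist_force: [-4.2, -4.9, 4.4]
gripper_width: 14.0
grasp_force: 8.0
```

Call:
{"method": "step_arm", "body": {
  "series": [
    [1, -0.2, 5.0, 0, 0, 0, 0],
    [1, -0.5, 5.0, 0, 0, 0, 0],
    [1, -0.9, 3.5, 0, 0, 0, 0],
    [1, 0, 0, 0, 0, 0, 0]
  ]
}}

```text
t: 16.65
tcp_pos: [562.0, -120.3, 85.7]
tool_rot: [0.001, 0.579, 0.815, -0.002]
wrist_force: [-2.8, -12.9, 1.5]
gripper_width: 14.1
grasp_force: 8.0
```

Call:
{"method": "step_arm", "body": {
  "series": [
    [1, -0.4, 2.0, 0, 0, 0, 0],
    [1, 0, 0, 0, 0, 0, 0]
  ],
  "squeeze": 14
}}

```text
t: 16.9
tcp_pos: [562.0, -120.3, 85.8]
tool_rot: [0.002, 0.58, 0.815, -0.002]
wrist_force: [-2.2, -15.6, 0.1]
gripper_width: 13.2
grasp_force: 14.0
```

```bash
python3 - <<'E'
from h import *
for c in ["scene","top"]:
    im=snapshot(c)
    for n in ["lever_peg","lever_pivot"]:
        print(c,n,[(round(d["conf"],2),world(c,d["position"]).round(0).tolist()) for d in models.place_of(c,n)[:1]])
E
```

```text
scene lever_peg [(0.5, [553.0, -116.0, 101.0])]
scene lever_pivot [(0.41, [510.0, -129.0, 105.0])]
top lever_peg []
top lever_pivot []
```

Call:
{"method": "step_arm", "body": {
  "series": [
    [1, 0.5, -3.0, 0, 0, 0, 0],
    [0.68, 0, 0, 0, 0, 0, 0],
    [0.68, 0, 0, 0, 0, 0, 0],
    [0.68, 0, 0, 0, 0, 0, 0],
    [0.68, 0, 0, 0, 0, 0, 0]
  ]
}}

```text
t: 17.82
tcp_pos: [563.1, -116.0, 85.7]
tool_rot: [-0.0, 0.578, 0.816, 0.0]
wrist_force: [0.6, 0.3, 0.2]
gripper_width: 29.6
grasp_force: 0.0
```

Call:
{"method": "step_arm", "body": {
  "series": [
    [0.68, 0, 0, 15, 0, 0, 0],
    [0.68, 0, 0, 50, 0, 0, 0],
    [0.68, 0, 0, 60, 0, 0, 0],
    [0.68, -60, -20, 30, 0, 0, 0],
    [0.68, -60, -20, 0, 0, 0, 0]
  ]
}}

```text
t: 18.45
tcp_pos: [451.4, -155.4, 241.3]
tool_rot: [0.003, 0.578, 0.816, 0.001]
wrist_force: [-0.3, -1.4, -0.2]
gripper_width: 29.4
grasp_force: 0.0
```

```bash
python3 - <<'E'
from h import *
print(state()["wrist_force"])
ims=[]
for c in ["scene","wrist"]:
    im=snapshot(c)
    for n in ["lever_peg","lever_pivot","grip"]:
        print(c,n,[(round(d["conf"],2),world(c,d["position"]).round(0).tolist()) for d in models.place_of(c,n)[:1]])
    if c=="scene": cv2.imwrite("pics/s4.png",cv2.resize(np.ascontiguousarray(im[150:270,230:390,::-1]),None,fx=5,fy=5,interpolation=cv2.INTER_CUBIC))
E
```

```text
[-0.26441247 -1.39204447 -0.21789993]
scene lever_peg [(0.56, [558.0, -116.0, 99.0])]
scene lever_pivot [(0.56, [510.0, -132.0, 103.0])]
scene grip [(0.69, [440.0, 246.0, 0.0])]
wrist lever_peg [(0.9, [561.0, -118.0, 99.0])]
wrist lever_pivot [(0.58, [511.0, -125.0, 101.0])]
wrist grip [(0.56, [398.0, -132.0, 95.0])]
```

View pics/s4.png

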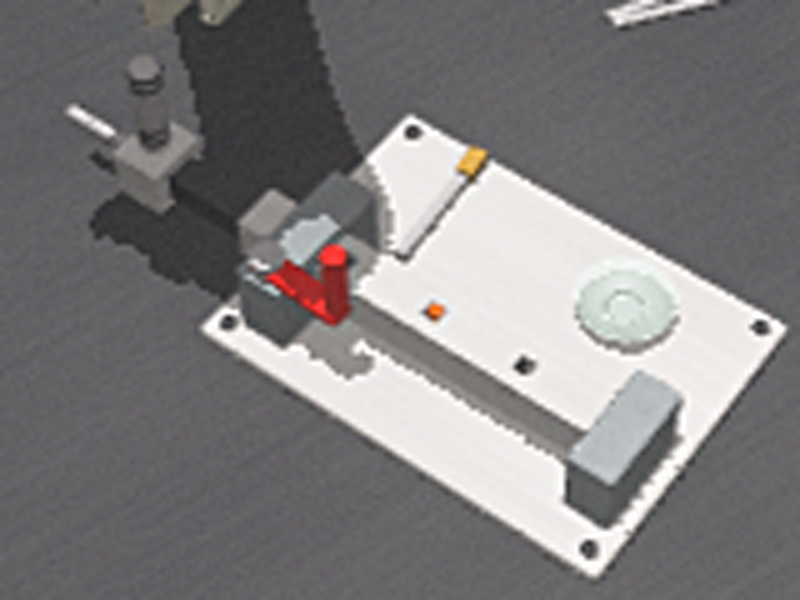

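The lever lies along the sleeve, having stopped dead at its stop. The orange button is still up at crop (435,311), and the gripper is clear.

```bash
python3 -c "
from h import *
print(robot.sign_off())"
```

```text
the job is handed in; nothing more can be done
None
```

The job is handed in, though sign-off returned no verdict: the button is up in the middle hole, the tube was pushed back with about 10.7 N at the wrist without moving, the lever is closed against its stop, and the gripper has let go and is clear.

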